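# Load the two-lane print test rig

## Task

Load the bench test rig for a two-lane print test: seat the black platen roller in the rig's two V-bearings, then lay the print head centred on top of it between the corner fences, lengthwise along the roller with its connectors up. Take the two label rolls out of the grey rack and stand them on the rig's bars behind the roller, the wide roll in the wide lane on the left and the narrow roll in the narrow lane to the right of it. Keep the alcohol bottle upright and where it stands.

Things in the scene. Friction and masses are not known exactly. Their poses are not given: they have to be found in the camera images.
- rig: Bench test rig, fixed: base plate 156x166 mm, top at z 8 mm. Origin on the bench under the middle of the bearings; x to its rear, y left, z up. Black blocks with blue V-notches (45 deg, mouth 24 mm) at y +-66, inner faces +-61: seated roller axis along y, x 0, z 34. Head seat at y +-46: pads at z 42.5, fences at x +-25, tops z 52. Between y +-38 open for fingers; tear bar 22 mm high at x -38.
- bars: Rear part of the rig: two steel bars 10 mm thick along y at x +-18 mm, z 14. Origin on the bench below the middle of the bars, 80 mm behind the rig's origin; axes as the rig's. A roll on edge drops between the bars, centre at x 0, z 48. Side plates 34 mm high bound the wide lane, left (y 5 to 67, middle 36), and the narrow lane, right (y -68.5 to -20.5, middle -44.5).
- rack: Grey roll rack 80x158 mm, fixed: two bars along its y axis like the rig's, end plates 34 mm high at y +-76 mm. Both rolls start in it on edge, either one at either end, centres 70 to 90 mm apart. Origin: middle of its underside on the bench, x to the rear, z up.
- roller_c (a point): Centre of the platen roller: black rubber, 18 mm thick, 112 mm long, with bare steel shaft ends 6 mm thick and 14 mm long (140 mm overall), 110 g. Its y axis is the roller's axis; ends alike. Lies on the bench right of the rig (centre 9 mm up).
- head_c (a point): Centre, half-way up, of the print head: pale bar 36x120 mm, 12 mm high, with green board and two connectors on top (24 mm overall), 140 g. x across, y along, z up; this point is 12 mm above its underside. Lies on the bench right of the rig. Seated on the roller and pads its underside is at z 43 mm, 7 mm play to the fences; either way round will do.
- wide_roll_c (a point): Centre of the wide label roll: white, 66 mm in diameter, 50 mm wide, brown card core, 110 to 210 g. Its z axis is the roll's axis (level). Starts on edge in the rack, centre 48 mm above the bench.
- narrow_roll_c (a point): Centre of the narrow label roll: white, 68 mm in diameter, 39 mm wide, brown card core, 95 to 185 g. Its z axis is the roll's axis (level). Starts on edge in the rack, centre 49 mm above the bench.
- bottle_c (a point): Centre, half-way up, of the alcohol bottle: white, red cap, 43 mm in diameter, 126 mm high, standing at the right rear of the work. A bystander to leave alone.

How it is judged:
By the outcome, as a careful person would: the job done as asked, in the order asked, and still so for the second after the job is handed in, with the robot touching nothing.
It also fails if it takes over 109 s, if anything falls off the work surface, if the arm or the gripper's body presses on something with over 40 N, if the wrist force passes 120 N, or if a joint passes its speed limit or range.

## Robot

A 6-joint arm with a two-finger parallel gripper is mounted at the origin on a cart in front of the work surface, level with it; the furniture and walls round the work are solid. World frame = base frame: x ahead of the robot, y to its left, z up, the work surface at z = 0. Lengths are in m, angles in rad, forces in N, time in s.
With the tool pointing down it reaches from about 0.375 to 0.9 m from the base axis. Payload 3.1 kg.
Tool frame: the origin (TCP) lies on the front face of the gripper's body, between the roots of the fingers; the fingertips stand 70 mm ahead of it and the grasp point (between the pads) lies 51 mm ahead of it; z points along the fingers, y is the line along which they close (so a half turn about z gives the same grasp; the last joint's range is limited). The gripper opens to 87 mm and grips with 3 to 60 N. Pads are 19 mm wide; open, the fingers measure 117 mm over their backs; the gripper's body (75 mm by 190 mm) begins 51 mm behind the grasp point.
Start: joints at [-0.178, 0.527, 1.433, -0, 1.181, -0.178], TCP at [0.625, 0, 0.292] pointing down, gripper open.
Joint ranges: [-3.08, 3.08], [-0.75, 2.2], [0.22, 2.44], [-1.43, 4.57], [0, 2.65], [-2.85, 2.85]. Speed limits (rad/s): [2.79, 2.79, 3.14, 3.14, 3.14, 3.14].

## Interface

Orientations are given as a unit quaternion [x, y, z, w].
In Python, from rig import robot, cams, ticket gives the robot as it stands. The module is installed in compiled form; this text tells all that it offers.
- The arm moves only by the shell command python3 -m crank 'ROWS' [FORCE]. ROWS is JSON, a list of rows, each a list of 7 numbers: the shift along the tool's x, y, z in cm, then the turn, a rotation vector about the tool's x, y, z in rad, then the closure, from 0 (fully open) to 1 (shut). A call has 1 to 5 rows; each row shifts and turns the commanded pose from where the row before left it, along the tool's axes as they then stand; what a row does not reach is not made up. A row lasts 1/8 s, in which the tool goes at most 62.5 mm and 10.7 degrees, less where a joint would pass 70% of its speed; a pose out of reach is approached as far as the arm can. A call is refused whole if a number of a shift passes 6.25 or a number of a turn 0.188, either way. A call with a gripper value outside its range is refused whole. The fingers move at their own pace and stop on an object; FORCE is the grip in N (left out, the last holds). Time passes only in rows, so rows that do not move let the fingers close. It gives the time, the measured TCP pose, the force, the opening and the grip force at its end, in the units of the state.
- robot.get_obs(): the state, without advancing time (a new reading comes with each control period).
- cams.camera(name): name is "scene" or "side" or "wrist"; returns the picture (420x560x3 uint8, red, green, blue); there is no depth.
- cams.camera_info(name): a dict with "intrinsics" (3x3 intrinsics, pixels), "pose" (4x4, takes a point from camera to world coordinates). Camera axes: x right, y down, z forward; pixel columns grow to the right and rows downward; lengths in m; the calibration is good to about 2 mm. A picture is of the moment at which its call begins: read the wrist's pose just before it. camera_info takes no time and is no camera call; for the wrist camera it gives the pose at the moment of the call.
- ticket.hand_in(): hands the job in; it is judged then, once.
The state is a dict: "time": time; "q": joint angles; "joint_velocities": joint speeds; "joint_torque": joint torques, N m; "position": TCP position; "tool_rot": TCP orientation; "ft_force": force on the tool from outside, world axes, zero at the start; "moment": the same for the moment, N m; "grip_width": finger opening in m; "grip_force": force on a finger pad.
Only numpy, scipy, OpenCV 4.12 (cv2) and the standard library are available. Lean on these libraries where they do the work, as an engineer would, in place of code of your own. Each camera call takes 0.05 s, during which the arm holds its last target. There are 200 camera calls.

## Working session

There is one attempt and no reset: what is moved stays moved. The work goes in short steps, Python scripts to look and compute and a shell command to move; the robot and the scene stay as the last step left them, time stands still between calls to the robot, and variables do not carry over. Pictures are saved under pics/ and viewed, at most 14 in all, crops included, and the job is handed in when it is done.

```bash
mkdir -p pics; cat > h.py <<'E'
import numpy as np, cv2
from rig import robot, cams, ticket
def snap(name,fn,crop=None,s=1):
    inf=cams.camera_info(name); im=cams.camera(name)[:,:,::-1].copy()
    cv2.imwrite('pics/'+fn+'_raw.png',im)
    np.savez('pics/'+fn+'.npz',K=inf['intrinsics'],T=inf['pose'])
    if crop: x0,y0,x1,y1=crop; im=im[y0:y1,x0:x1]
    cv2.imwrite('pics/'+fn+'.png',cv2.resize(im,None,fx=s,fy=s,interpolation=cv2.INTER_CUBIC))
def ray(fn,u,v):
    d=np.load('pics/'+fn+'.npz'); K,T=d['K'],d['T']
    r=T[:3,:3]@np.linalg.solve(K,[u,v,1.]); return T[:3,3],r
def atz(fn,u,v,z):
    o,r=ray(fn,u,v); return o+r*(z-o[2])/r[2]
def proj(fn,p):
    d=np.load('pics/'+fn+'.npz'); K,T=d['K'],d['T']
    c=T[:3,:3].T@(np.array(p)-T[:3,3]); c=K@c; return c[:2]/c[2]
def crop(fn,x0,y0,x1,y1,s):
    im=cv2.imread('pics/'+fn+'_raw.png')[y0:y1,x0:x1]
    cv2.imwrite('pics/'+fn+'_c%d_%d.png'%(x0,y0),cv2.resize(im,None,fx=s,fy=s,interpolation=cv2.INTER_CUBIC))
E
python3 - <<'E'
from h import *
np.set_printoptions(precision=3,suppress=True)
for n in ('scene','side','wrist'):
    snap(n,n+'0'); print(n,cams.camera_info(n)['intrinsics'][0],cams.camera_info(n)['pose'])
print(robot.get_obs())
a=cv2.imread('pics/scene0.png')
cv2.imwrite('pics/s0big.png',cv2.resize(a,(800,600),interpolation=cv2.INTER_CUBIC))
a=cv2.imread('pics/wrist0.png')
cv2.imwrite('pics/w0big.png',cv2.resize(a,(800,600),interpolation=cv2.INTER_CUBIC))
E
```

```text
scene [397.714   0.    267.717] [[-0.867 -0.39   0.31   0.302]
 [-0.498  0.656 -0.567  0.528]
 [ 0.018 -0.646 -0.763  0.716]
 [ 0.     0.     0.     1.   ]]
side [407.198   0.    274.406] [[ 0.612  0.669 -0.421  0.925]
 [ 0.791 -0.516  0.329 -0.21 ]
 [ 0.003 -0.535 -0.845  0.783]
 [ 0.     0.     0.     1.   ]]
wrist [290.642   0.    284.055] [[ 1.    -0.    -0.001  0.625]
 [-0.001 -0.969 -0.247  0.067]
 [-0.001  0.247 -0.969  0.383]
 [ 0.     0.     0.     1.   ]]
{'time': 0.15, 'q': array([-0.179,  0.528,  1.434,  0.   ,  1.181, -0.179]), 'joint_velocities': array([-0.001, -0.003, -0.005,  0.   ,  0.002,  0.001]), 'joint_torque': array([  0.001, -44.043, -17.684,   0.063,   0.055,  -0.   ]), 'position': array([0.625, 0.   , 0.291]), 'tool_rot': array([ 0.707,  0.707, -0.   , -0.001]), 'ft_force': array([-0.313,  0.268, -0.736]), 'moment': array([0.032, 0.016, 0.002]), 'grip_force': 0.0, 'grip_width': 0.08699788480341558}
```

View pics/s0big.png

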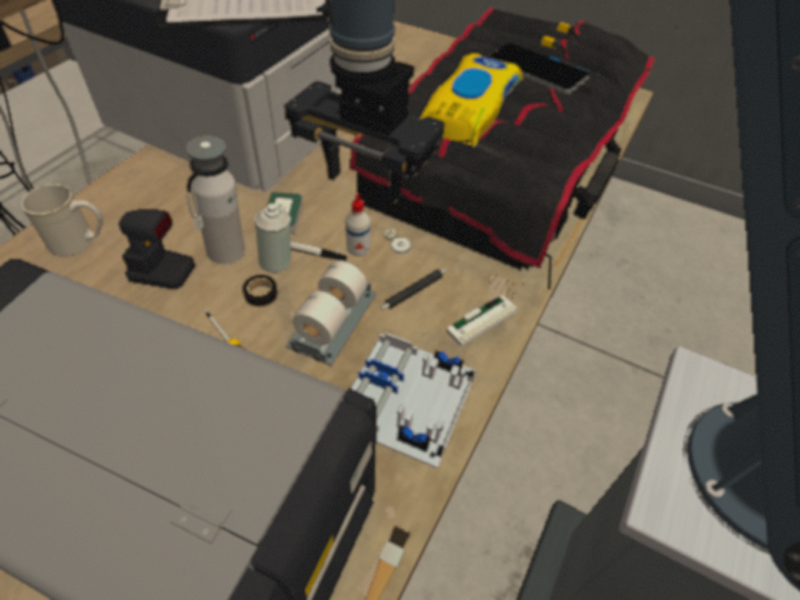

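View pics/w0big.png

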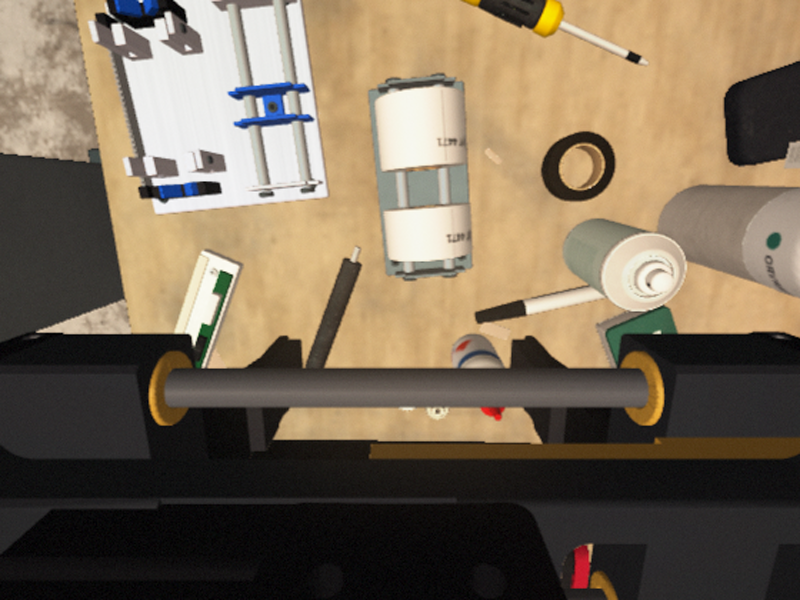

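The scene picture shows the rig at the lower centre, (410,400), with the rack at (335,315), the roller at (412,288), the head at (480,320) and the bottle at (358,230). The wrist picture (1.43x) shows the same things from above: the wide roll at the rack's left end (422,125), the narrow roll at its right end (428,232), the roller axis (355,250) to (315,365), and the head (205,305).

```bash
python3 - <<'E'
from h import *
crop('wrist0',50,0,340,205,2.75)
crop('side0',0,0,560,420,1.4)
E
```

```text
(no output)
```

View pics/wrist0_c50_0.png

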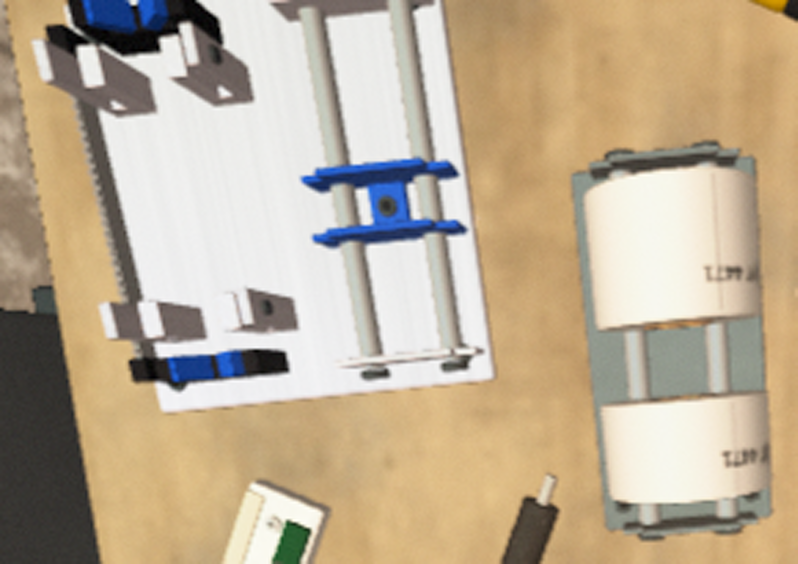

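View pics/side0_c0_0.png

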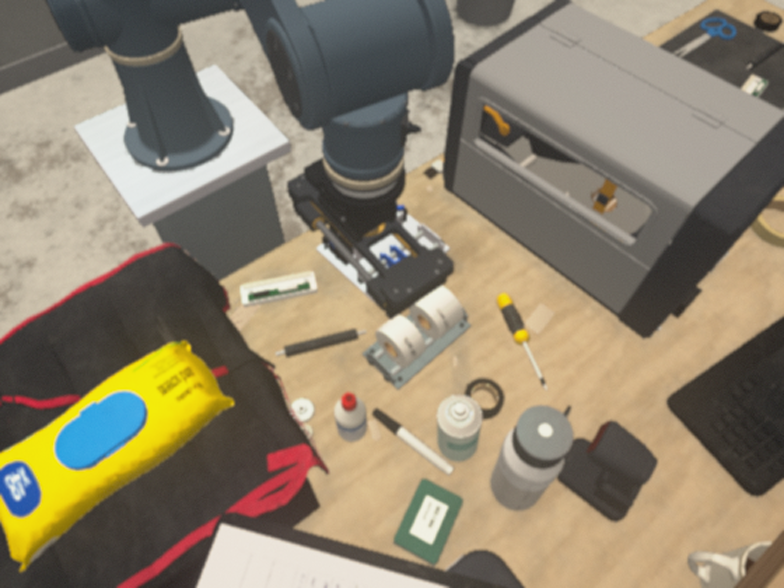

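The wrist crop (2.75x, origin raw 50,0) shows the plate's right corners at (493,378) and (163,412). The bars run (370,350)-(315,10) and (452,345)-(400,5), and the blue lane plates are at y≈172 and 235. The side picture (1.4x) shows the head with corners (240,290), (316,275) and the roller shaft ends at (278,354) and (370,332). The bottle is at (350,420).

```bash
python3 - <<'E'
from h import *
np.set_printoptions(precision=4,suppress=True)
W=lambda cx,cy,z: atz('wrist0',50+cx/2.75,cy/2.75,z)
S=lambda cx,cy,z: atz('side0',cx/1.4,cy/1.4,z)
C=lambda cx,cy,z: atz('scene0',cx*.7,cy*.7,z)
a,b,c=W(493,378,.008),W(163,412,.008),W(443,0,.008)
print('plate',a,b,c,'len',np.linalg.norm(a-b),'yaw',np.arctan2(*(a-b)[1::-1]), np.arctan2(*(c-a)[1::-1])-np.pi/2)
for p in [((370,350),(315,10)),((452,345),(400,5))]:
    u,v=[W(*q,.019) for q in p]; print('bar',u,v,np.arctan2(*(v-u)[1::-1])-np.pi/2)
for q in [(303,178),(455,165),(315,238),(465,228)]: print('blue',W(*q,.034))
for q in [(135,370),(285,362)]: print('block',W(*q,.04))
print('rack corners z0', [W(*q,.004) for q in [(573,172),(605,532),(772,515),(757,155)]])
# roll silhouettes: top sides
for n,q in [('w',(585,190)),('w',(598,330)),('w',(755,168)),('w',(760,318)),('n',(602,408)),('n',(612,500)),('n',(768,392)),('n',(770,495))]: print(n,W(*q,.048))
for q in [(545,478),(530,500)]: print('roller W',W(*q,.009))
print('roller shaft ends S',S(278,354,.009),S(370,332,.009),'body',S(284,352,.012),S(358,333,.012))
print('roller C ends',C(384,307,.009),C(442,271,.009))
print('head S corners top', [S(*q,.012) for q in [(240,287),(312,272),(318,290),(243,306)]])
print('head C corners', [C(*q,.012) for q in [(447,327),(500,296),(517,308),(461,343)]])
print('bottle', C(358,252,0), S(350,435,0), S(350,402,.126),C(358,200,.126))
E
```

```text
plate [0.5558 0.0659 0.008 ] [0.4031 0.0508 0.008 ] [0.5424 0.2159 0.008 ] len 0.15340997479058757 yaw 0.09850447414240031 0.0889857961998457
bar [0.5044 0.0778 0.019 ] [0.4936 0.2082 0.019 ] 0.08287069427921656
bar [0.5405 0.0799 0.019 ] [0.5276 0.2099 0.019 ] 0.09910539723437783
blue [0.4882 0.1436 0.034 ]
blue [0.5493 0.1483 0.034 ]
blue [0.4907 0.1213 0.034 ]
blue [0.552 0.125 0.034]
block [0.4129 0.0693 0.04  ]
block [0.4757 0.0725 0.04  ]
rack corners z0 [array([0.5938, 0.1525, 0.004 ]), array([ 0.6057, -0.0063,  0.004 ]), array([0.6859, 0.002 , 0.004 ]), array([0.6734, 0.1591, 0.004 ])]
w [0.6019 0.1363 0.048 ]
w [0.6061 0.0847 0.048 ]
w [0.6671 0.1439 0.048 ]
w [0.6709 0.0892 0.048 ]
n [0.6073 0.054  0.048 ]
n [0.611 0.016 0.048]
n [0.6752 0.0604 0.048 ]
n [0.6777 0.0181 0.048 ]
roller W [0.5782 0.0204 0.009 ]
roller W [0.5708 0.0101 0.009 ]
roller shaft ends S [ 0.532  -0.1037  0.009 ] [0.5864 0.028  0.009 ] body [ 0.5361 -0.0952  0.012 ] [0.5779 0.0116 0.012 ]
roller C ends [0.5768 0.0189 0.009 ] [ 0.5311 -0.1001  0.009 ]
head S corners top [array([ 0.3951, -0.089 ,  0.012 ]), array([0.4413, 0.0187, 0.012 ]), array([0.4761, 0.0069, 0.012 ]), array([ 0.4289, -0.1032,  0.012 ])]
head C corners [array([0.4711, 0.006 , 0.012 ]), array([ 0.424 , -0.0958,  0.012 ]), array([ 0.3907, -0.0862,  0.012 ]), array([0.4394, 0.0227, 0.012 ])]
bottle [ 0.6822 -0.0732  0.    ] [ 0.6956 -0.0894  0.    ] [ 0.6995 -0.0848  0.126 ] [ 0.6758 -0.0664  0.126 ]
```

```bash
python3 -m crank '[[-3,-2.5,0,0,0,0,0],[-3,-2.5,0,0,0,0,0],[-3,-2.5,0,0,0,0,0],[-3,-2.5,0,0,0,0,0],[0,0,0,0,0,0,0]]'; python3 - <<'E'
from h import *
print(robot.get_obs()['position'])
snap('wrist','wrist1'); crop('wrist1',0,0,560,290,1.42)
E
```

```text
time: 0.78
position: [0.5234, -0.1214, 0.292]
tool_rot: [0.708, 0.706, -0.0, -0.001]
ft_force: [-0.2, 0.9, 0.4]
grip_width: 0.0868
grip_force: 0.0
[ 0.5234209  -0.12142289  0.29202257]
```

View pics/wrist1_c0_0.png

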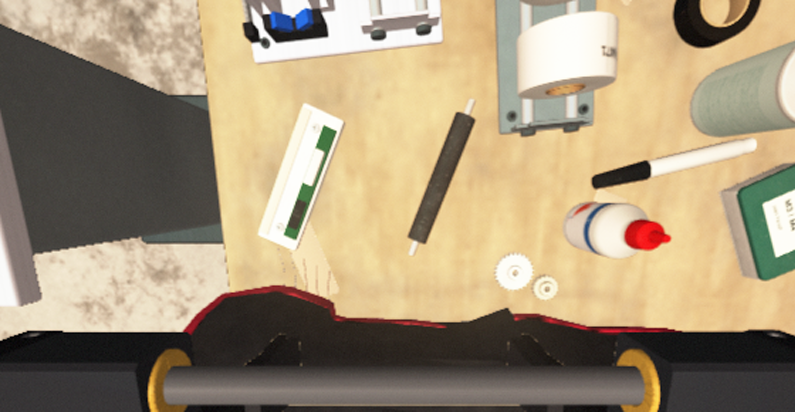

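The wrist picture (1.42x) shows the whole roller, shaft ends (473,99) and (411,254). The head's corners are (305,104), (345,122), (295,248), (259,234), and the bottle's base is at about (570,222).

```bash
python3 - <<'E'
from h import *
np.set_printoptions(precision=4,suppress=True)
W=lambda cx,cy,z: atz('wrist1',cx/1.42,cy/1.42,z)
def show(n,a,b): d=a-b; print(n,(a+b)/2,'len',np.linalg.norm(d),'yaw from y',-np.arctan2(d[0],d[1]))
show('shaft',W(473,99,.009),W(411,254,.009)); show('body',W(466,113,.009),W(417,241,.009))
h=[W(*q,.012) for q in [(305,104),(345,122),(295,248),(259,234)]]
print('head',sum(h)/4); show('l',h[0],h[3]); show('r',h[1],h[2]); show('w',h[0],h[1])
print('bottle',W(585,225,.02),W(650,236,.12),W(563,215,.02))
print('plate',W(256,62,.008),W(441,41,.008)); print(W(540,135,.0))
# enlarge for refined roller reading by image code
im=cv2.imread('pics/wrist1_raw.png'); g=im.max(2).astype(np.uint8)
m=np.zeros_like(g); m[72:172,285:335]=(g[72:172,285:335]<100)*255
n,l,s,c=cv2.connectedComponentsWithStats(m); i=1+s[1:,4].argmax(); pts=np.argwhere(l==i)[:,::-1].astype(np.float32)
r=cv2.minAreaRect(pts); print(r,s[i]); box=cv2.boxPoints(r)
v,e=cv2.eigen(np.cov(pts.T))[1:]; mu=pts.mean(0); d=e[0]
t=(pts-mu)@d; p,q=mu+d*t.min(),mu+d*t.max(); A,B=[atz('wrist1',*k,.011) for k in (p,q)]
if A[1]<B[1]:A,B=B,A
show('seg body',A,B)
m=np.zeros_like(g); w=(im.min(2)>0)
E
```

```text
shaft [ 0.5563 -0.043   0.009 ] len 0.13964054945197107 yaw from y -0.3791859093826043
body [ 0.5563 -0.0425  0.009 ] len 0.11462669268338009 yaw from y -0.3637476959082949
head [ 0.4344 -0.0421  0.012 ]
l [ 0.4184 -0.0354  0.012 ] len 0.11717233774089339 yaw from y -0.4210778139477603
r [ 0.4504 -0.0488  0.012 ] len 0.11646485845075617 yaw from y -0.4363918888449743
w [0.4586 0.011  0.012 ] len 0.035566278090010124 yaw from y 1.1647898195205573
bottle [ 0.6817 -0.0815  0.02  ] [ 0.6803 -0.0811  0.12  ] [ 0.6617 -0.0729  0.02  ]
plate [0.4032 0.0507 0.008 ] [0.5547 0.0654 0.008 ]
[ 0.643  -0.0054  0.    ]
((310.2930908203125, 124.51725769042969), (13.555760383605957, 93.96184539794922), 21.801406860351562) [ 288   79   46   92 1174]
seg body [ 0.5555 -0.0423  0.011 ] len 0.11099963800035569 yaw from y -0.37880818743239125
```

```bash
cat >> h.py <<'E'
from scipy.spatial.transform import Rotation as Ro
O=np.array([.4384,.1377]); YAW=.095
def rig(x,y,z):
    c,s=np.cos(YAW),np.sin(YAW); return np.array([O[0]+c*x-s*y,O[1]+s*x+c*y,z])
def need(p,yaw):
    """tool shift (cm) and turn from the measured pose to TCP p, tool down, tool-y at angle yaw"""
    o=robot.get_obs(); R=Ro.from_quat(o['tool_rot'])
    yt=np.array([np.cos(yaw),np.sin(yaw),0]); zt=np.array([0,0,-1.]); 
    G=Ro.from_matrix(np.c_[np.cross(yt,zt),yt,zt])
    np.set_printoptions(precision=4,suppress=True)
    print('t',o['time'],'pos',o['position'],'shift cm',R.inv().apply(np.array(p)-o['position'])*100,'turn',(R.inv()*G).as_rotvec(),'q',o['q'],'w',o['grip_width'],'F',o['grip_force'],'ft',o['ft_force'])
E
python3 -m crank '[[4,1.6,4,0,0,0,0],[3.8,1.6,4,0,0,0,0],[0,0,2,0,0,0.126,0],[0,0,2,0,0,0.126,0],[0,0,2,0,0,0.126,0]]' >/dev/null; python3 -m crank '[[0,0,0,0,0,0,0]]' 12
python3 -c "
from h import *
need((.556,-.0425,.073),-.378)"
```

```text
time: 1.58
position: [0.5566, -0.0407, 0.1507]
tool_rot: [0.827, 0.563, -0.001, -0.001]
ft_force: [-1.1, 0.6, 1.2]
grip_width: 0.087
grip_force: 0.0
t 1.575 pos [ 0.5566 -0.0407  0.1507] shift cm [-0.1913  0.0338  7.7676] turn [-0.0034  0.0001  0.0028] q [-0.2733  0.6431  1.7163  0.0004  0.7855  0.1016] w 0.08696442885683811 F 0.0 ft [-1.0674  0.6441  1.2258]
```

Good alignment; descend and grip.

```bash
python3 -m crank '[[-0.2,0,4,0,0,0,0],[0,0,2.5,0,0,0,0],[0,0,1.25,0,0,0,0],[0,0,0,0,0,0,0],[0,0,0,0,0,0,0.4]]' 15; python3 -m crank '[[0,0,0,0,0,0,0.9],[0,0,0,0,0,0,0.9],[0,0,0,0,0,0,0.9],[0,0,0,0,0,0,0.9],[0,0,0,0,0,0,0.9]]'; python3 -m crank '[[0,0,0,0,0,0,0.9]]' 25
```

```text
time: 2.2
position: [0.5571, -0.0439, 0.0758]
tool_rot: [0.827, 0.562, 0.001, 0.001]
ft_force: [0.2, -0.6, -0.1]
grip_width: 0.0826
grip_force: 0.0
time: 2.82
position: [0.5562, -0.0438, 0.0747]
tool_rot: [0.827, 0.562, -0.0, -0.0]
ft_force: [1.4, -0.6, 0.5]
grip_width: 0.0352
grip_force: 0.0
time: 2.95
position: [0.5562, -0.0438, 0.0747]
tool_rot: [0.827, 0.562, -0.0, -0.0]
ft_force: [0.7, -0.3, -0.4]
grip_width: 0.0249
grip_force: 0.0
```

```bash
python3 -m crank '[[0,0,0,0,0,0,1],[0,0,0,0,0,0,1],[0,0,0,0,0,0,1],[0,0,-2,0,0,0,1],[0,0,-4,0,0,0,1]]' 25; python3 -m crank '[[0,0,-3,0,0,-0.118,1],[0,0,-3,0,0,-0.118,1],[0,0,-2,0,0,-0.118,1],[0,0,0,0,0,-0.119,1],[0,0,0,0,0,0,1]]';  python3 -c "
from h import *
need(rig(0,-.10,.22),.095)"
```

```text
time: 3.58
position: [0.5551, -0.0436, 0.1338]
tool_rot: [0.827, 0.562, -0.001, -0.002]
ft_force: [-0.6, -0.0, -1.5]
grip_width: 0.0171
grip_force: 25.0
time: 4.2
position: [0.556, -0.0437, 0.2149]
tool_rot: [0.673, 0.739, 0.0, 0.0]
ft_force: [-1.0, 0.0, -1.5]
grip_width: 0.0171
grip_force: 25.0
t 4.2 pos [ 0.556  -0.0437  0.2149] shift cm [  9.1646 -10.0011  -0.5112] turn [ 0.0001  0.     -0.0014] q [-0.2789  0.5416  1.6771  0.      0.9228 -0.3725] w 0.017127783911470188 F 24.999034702777863 ft [-0.9738  0.0114 -1.5112]
```

```bash
python3 -m crank '[[3,-3.5,-1,0,0,0,1],[3,-3.5,-1,0,0,0,1],[3,-3,-1,0,0,0,1],[0,0,0,0,0,0,1],[0,0,0,0,0,0,1]]'; python3 -c "
from h import *
need(rig(0,-.10,.22),.095)
snap('wrist','wrist2'); crop('wrist2',110,0,430,240,2.5)"
```

```text
time: 4.82
position: [0.4489, 0.0361, 0.2448]
tool_rot: [0.673, 0.74, 0.0, 0.001]
ft_force: [0.6, -0.4, -1.2]
grip_width: 0.0172
grip_force: 25.0
t 4.825 pos [0.4489 0.0361 0.2448] shift cm [ 0.2122 -0.082   2.4778] turn [ 0.0013  0.0005 -0.0008] q [-0.1687  0.3709  1.909  -0.0002  0.8602 -0.2627] w 0.017182880007983736 F 24.999720454216003 ft [ 0.582  -0.3989 -1.176 ]
```

View pics/wrist2_c110_0.png

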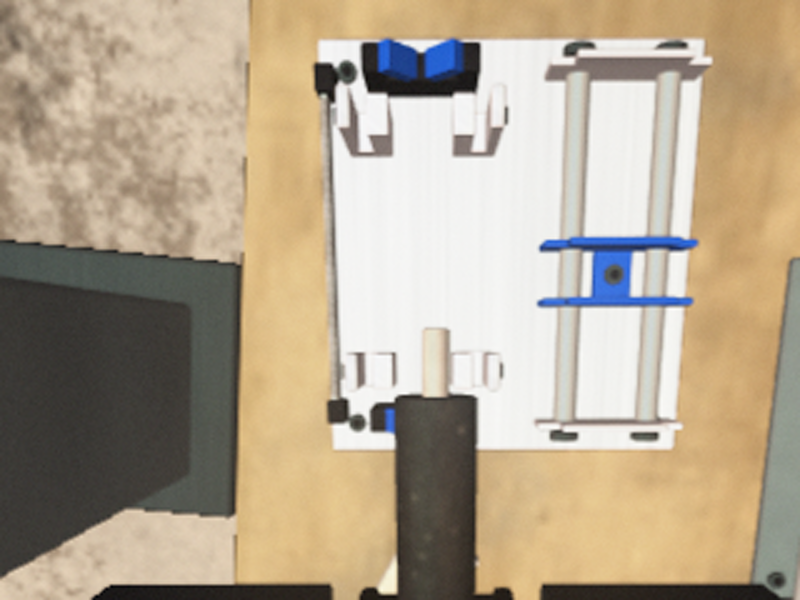

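The wrist crop (2.5x, origin raw 110,0) shows the whole rig square to the tool. Plate corners are (318,40), (705,40), (673,449), (334,449), the left V-notch centre is at about (421,65), and the held roller's shaft tip is at (436,330).

```bash
python3 - <<'E'
from h import *
from scipy.optimize import least_squares
W=lambda cx,cy,z: atz('wrist2',110+cx/2.5,cy/2.5,z)
np.set_printoptions(precision=4,suppress=True)
q=[(318,40),(705,40),(673,449),(334,449)]; P=[W(*k,.008) for k in q]
for i in range(4): d=P[(i+1)%4]-P[i]; print(P[i],np.linalg.norm(d),np.arctan2(d[1],d[0]))
# fit x,y,yaw,z-offset-free with known points (rig frame)
obs=[((-45,83,8),(318,40)),((111,83,8),(705,40)),((111,-83,8),(673,449)),((-45,-83,8),(334,449)),
 ((62,-60,19),(566,410)),((98,-60,19),(649,410)),((62,60,19),(577,85)),((98,60,19),(668,85))]
def f(s):
    c,n=np.cos(s[2]),np.sin(s[2]); r=[]
    for (x,y,z),(u,v) in obs:
        x+=s[3]*1000*(z==8); p=proj('wrist2',(s[0]+(c*x-n*y)/1e3,s[1]+(n*x+c*y)/1e3,z/1e3))
        e=(p-[110+u/2.5,v/2.5]); r+=[e[0],e[1]*(z==8)]
    return np.array(r)
s=least_squares(f,[.4384,.1377,.095,0]); print(s.x, s.fun.reshape(-1,2))
o,r=ray('wrist2',110+436/2.5,330/2.5); 
print('shaft tip z.182',W(436,330,.182),'TCP',robot.get_obs()['position'])
a,b=W(397,398,.179),W(476,398,.179);print('body end',a,b,np.linalg.norm(a-b),'V left',W(421,75,.03))
E
```

```text
[0.386  0.2141 0.008 ] 0.1543757371658977 0.09445042842426307
[0.5397 0.2286 0.008 ] 0.16404119117039104 -1.474008627353913
[0.5555 0.0654 0.008 ] 0.15417759446967716 -3.0484126423203226
[0.402 0.051 0.008] 0.16384590581455719 1.6687969001310996
[0.4341 0.1359 0.0973 0.0039] [[-0.8438 -0.5576]
 [ 0.891  -1.0664]
 [ 0.7148  0.8918]
 [-0.7623  1.4573]
 [-0.3983 -0.    ]
 [-0.3337 -0.    ]
 [ 0.1636  0.    ]
 [ 0.4994  0.    ]]
shaft tip z.182 [0.4428 0.1051 0.182 ] TCP [0.4493 0.0358 0.2447]
body end [0.4359 0.0903 0.179 ] [0.4527 0.0919 0.179 ] 0.01692969612112326 V left [0.4289 0.1987 0.03  ]
```

```bash
sed -i 's/^O=.*/O=np.array([.435,.136]); YAW=.096/' h.py; python3 -c "
from h import *
need(rig(0,0,.115),.096)
print('printer',atz('side0',450/1.4,192/1.4,0),atz('side0',640/1.4,330/1.4,0),atz('scene0',375*.7,505*.7,0))
print('V',atz('wrist2',110+421.5/2.5,42/2.5,.042),rig(0,.071,.042), atz('wrist2',110+421.5/2.5,78/2.5,.030),rig(0,.061,.03))
"
```

```text
t 4.875 pos [0.4493 0.0358 0.2447] shift cm [10.115  -0.5014 12.9658] turn [ 0.0014  0.0005 -0.0021] q [-0.1692  0.3715  1.9082 -0.0002  0.8604 -0.2629] w 0.01720505914303191 F 24.99968558549881 ft [-0.1538 -0.0904 -1.2642]
printer [0.4407 0.3202 0.    ] [0.8366 0.3664 0.    ] [0.43   0.2982 0.    ]
V [0.4287 0.2054 0.042 ] [0.4282 0.2067 0.042 ] [0.4292 0.1977 0.03  ] [0.4292 0.1967 0.03  ]
```

```bash
python3 -m crank '[[3.5,-0.2,0,0,0,0,1],[3.5,-0.2,3,0,0,0,1],[3.1,-0.1,3,0,0,0,1],[0,0,3,0,0,0,1],[0,0,2.5,0,0,0,1]]';python3 -m crank '[[0,0,1,0,0,0,1],[0,0,0,0,0,0,1]]'; python3 -c "
from h import *
need(rig(0,0,.0997),.096)"
```

```text
time: 5.5
position: [0.4348, 0.1364, 0.1281]
tool_rot: [0.673, 0.74, 0.0, 0.0]
ft_force: [-0.4, -0.1, -1.5]
grip_width: 0.0171
grip_force: 25.0
time: 5.75
position: [0.4341, 0.136, 0.1191]
tool_rot: [0.673, 0.74, -0.0, -0.0]
ft_force: [-0.0, 0.1, -1.2]
grip_width: 0.0172
grip_force: 25.0
t 5.75 pos [0.4341 0.136  0.1191] shift cm [-0.005   0.0895  1.9377] turn [-0.001  -0.     -0.0021] q [ 0.057   0.625   1.9921 -0.0001  0.5255 -0.0368] w 0.017168478572173854 F 24.999801814556122 ft [-0.0458  0.0658 -1.2244]
```

```bash
python3 -m crank '[[0,0.08,0.7,0,0,0,1],[0,0,0.7,0,0,0,1],[0,0,0.3,0,0,0,1],[0,0,0.2,0,0,0,1],[0,0,0,0,0,0,1]]'; python3 -m crank '[[0,0,0,0,0,0,1]]'
```

```text
time: 6.38
position: [0.4343, 0.1365, 0.1007]
tool_rot: [0.673, 0.74, -0.0, -0.0]
ft_force: [0.6, 0.3, -2.0]
grip_width: 0.0169
grip_force: 25.0
time: 6.5
position: [0.4345, 0.1365, 0.1009]
tool_rot: [0.673, 0.74, 0.0, 0.0]
ft_force: [0.3, 0.5, -0.7]
grip_width: 0.0169
grip_force: 25.0
```

```bash
python3 -m crank '[[0,0,0.1,0,0,0,1],[0,0,0.1,0,0,0,1],[0,0,0,0,0,0,1]]'; python3 -m crank '[[0,0,0,0,0,0,0.75],[0,0,0,0,0,0,0.6],[0,0,0,0,0,0,0.55],[0,0,0,0,0,0,0.55]]'
```

```text
time: 6.88
position: [0.4342, 0.1364, 0.0994]
tool_rot: [0.673, 0.74, 0.0, 0.0]
ft_force: [-1.1, 0.2, 6.9]
grip_width: 0.0172
grip_force: 25.0
time: 7.38
position: [0.4344, 0.1364, 0.0986]
tool_rot: [0.673, 0.74, -0.0, -0.0]
ft_force: [-0.2, -0.1, -0.0]
grip_width: 0.0375
grip_force: 0.0
```

```bash
python3 -m crank '[[0,0,-3,0,0,0,0.55],[0,0,-5,0,0,0,0.4],[-5,-0.5,-4,0,0,0,0.2],[-5,-0.5,-1,0,0,0,0],[0,0,0,0,0,0,0]]'; python3 -c "
from h import *
snap('wrist','wrist3'); crop('wrist3',110,0,430,240,2.5)
need((.4344,-.0421,.20),-.428)"
```

```text
time: 8.0
position: [0.4349, 0.0347, 0.2288]
tool_rot: [0.675, 0.738, 0.001, 0.002]
ft_force: [0.5, 0.5, -0.1]
grip_width: 0.0717
grip_force: 0.0
t 8.05 pos [0.4341 0.0361 0.2281] shift cm [-7.7911 -0.6868  2.8082] turn [ 0.001  -0.0002  0.5193] q [-0.1748  0.3846  1.9602  0.0003  0.7958 -0.2663] w 0.07543168669105232 F 0.0 ft [-0.1046  0.4948 -0.5549]
```

View pics/wrist3_c110_0.png

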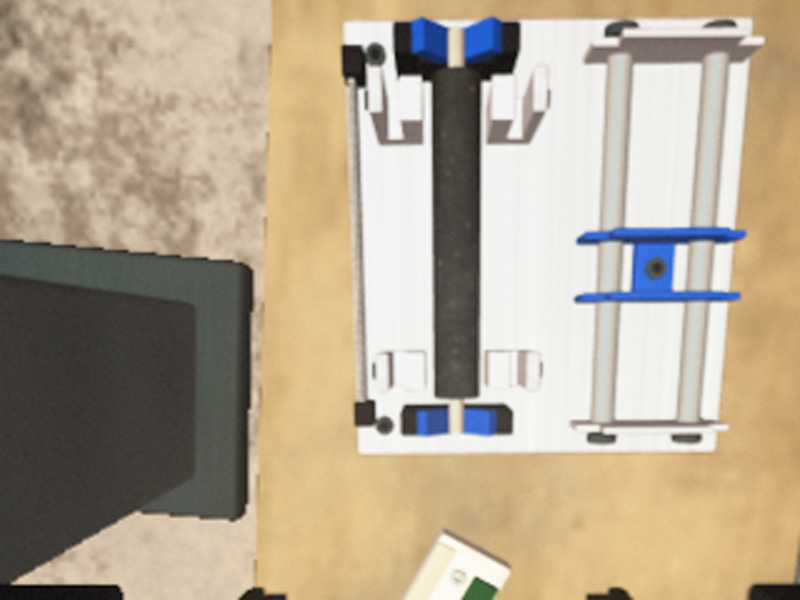

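The crop (2.5x) shows the roller lying in both V-notches, body from (458,68) to (456,398), with shafts between the blue faces.

```bash
python3 -c "
from h import *
def R(u,v,z):
    p=atz('wrist3',110+u/2.5,v/2.5,z)[:2]-O; c,s=np.cos(YAW),np.sin(YAW); return np.array([c*p[0]+s*p[1],-s*p[0]+c*p[1]])*1000
print(R(458,68,.041),R(456,398,.041),R(455,436,.037),R(318+40,452,.008),R(457,62,.042),R(457,404,.042))
print('head corner',atz('wrist3',110+443/2.5,532/2.5,.012),atz('wrist3',110+510/2.5,572/2.5,.012))
"
python3 -m crank '[[-4,-0.35,0,0,0,0,0],[-3.8,-0.35,0,0,0,0.13,0],[0,0,2,0,0,0.13,0],[0,0,2,0,0,0.13,0],[0,0,2,0,0,0.13,0]]' 15; python3 -m crank '[[0,0,0,0,0,0,0]]' >/dev/null; python3 -c "
from h import *
need((.4344,-.0421,.074),-.428)"
```

```text
[6.76488137e-04 5.62810904e+01] [ -0.64420884 -55.22861528] [ -0.90042309 -70.20083066] [-41.97734428 -80.5706426 ] [-0.37608676 57.77607809] [ -0.29610471 -57.40370815]
head corner [0.44070688 0.02039879 0.012     ] [0.47216696 0.00464571 0.012     ]
time: 8.68
position: [0.4339, -0.0397, 0.1664]
tool_rot: [0.841, 0.541, -0.0, -0.001]
ft_force: [0.8, -0.5, 0.6]
grip_width: 0.0868
grip_force: 0.0
t 8.8 pos [ 0.4331 -0.0395  0.1661] shift cm [-0.1811  0.2709  9.207 ] turn [-0.0054  0.0002  0.006 ] q [-0.3492  0.511   2.0119  0.0003  0.6242  0.0726] w 0.08729346083804375 F 0.0 ft [-0.2624 -0.1103  0.0403]
```

```bash
python3 -c "
from h import *
print(atz('wrist1',300/1.42,290/1.42,.03),atz('wrist1',480/1.42,320/1.42,.03))"
python3 -m crank '[[-0.2,0.25,4,0,0,0,0],[0,0,3,0,0,0,0],[0,0,2.1,0,0,0,0],[0,0,0,0,0,0,0],[0,0,0,0,0,0,0.3]]' 15;  python3 -c "
from h import *
need((.4344,-.0421,.074),-.428)"
```

```text
[ 0.43235621 -0.13625819  0.03      ] [ 0.59196891 -0.16451554  0.03      ]
time: 9.43
position: [0.4362, -0.0436, 0.0774]
tool_rot: [0.84, 0.543, 0.0, 0.0]
ft_force: [0.9, -0.3, 0.8]
grip_width: 0.0822
grip_force: 0.0
t 9.425 pos [ 0.4362 -0.0436  0.0774] shift cm [ 0.0597 -0.2248  0.336 ] turn [ 0.0009 -0.0001  0.0046] q [-0.3556  0.7124  2.0487  0.0001  0.3796  0.0677] w 0.08221119888214755 F 0.0 ft [ 0.9061 -0.2529  0.8229]
```

```bash
python3 -m crank '[[0,-0.1,0.3,0,0,0,0.5],[0,0,0,0,0,0,0.9],[0,0,0,0,0,0,0.9],[0,0,0,0,0,0,0.9],[0,0,0,0,0,0,0.9]]' 25; python3 -m crank '[[0,0,0,0,0,0,0.9],[0,0,0,0,0,0,0.9],[0,0,-2,0,0,0,0.9],[0,0,-4,0,0,0,0.9],[0,0,-4,0,0,0,0.9]]'; python3 -c "
from h import *
need(rig(0,-.1,.21),.096)"
```

```text
time: 10.05
position: [0.4343, -0.0433, 0.0737]
tool_rot: [0.84, 0.542, -0.0, -0.001]
ft_force: [0.8, -0.1, 0.2]
grip_width: 0.0357
grip_force: 25.0
time: 10.68
position: [0.4351, -0.0436, 0.1744]
tool_rot: [0.84, 0.542, -0.0, -0.0]
ft_force: [0.0, 0.6, -1.7]
grip_width: 0.0356
grip_force: 25.0
t 10.675 pos [ 0.4351 -0.0436  0.1744] shift cm [ 7.6858 -2.4388 -3.5643] turn [-0.0001 -0.     -0.5212] q [-0.3566  0.4943  2.0031  0.      0.6443  0.0686] w 0.03558934573477455 F 24.99903827905655 ft [ 0.0394  0.583  -1.6936]
```

```bash
python3 -m crank '[[0,0,-1,0,0,-0.13,0.9],[0,0,-1,0,0,-0.13,0.9],[0,0,-1,0,0,-0.13,0.9],[0,0,-1,0,0,-0.131,0.9],[3,0,0,0,0,0,0.9]]' >/dev/null; python3 -m crank '[[4,0,0,0,0,0,0.9],[0,0,0,0,0,0,0.9]]'; python3 -c "
from h import *
need(rig(0,0,.13),.096)
snap('wrist','wrist4'); crop('wrist4',110,0,430,240,2.5)"
```

```text
time: 11.55
position: [0.4272, 0.028, 0.2135]
tool_rot: [0.671, 0.741, -0.0, -0.001]
ft_force: [-0.3, -0.5, -0.2]
grip_width: 0.0356
grip_force: 25.0
t 11.55 pos [0.4272 0.028  0.2135] shift cm [10.6603  1.8549  8.3495] turn [-0.001  -0.0006  0.0036] q [-0.1968  0.4056  1.9908  0.0004  0.7463 -0.2967] w 0.03557490350926634 F 24.999617636203766 ft [-0.34   -0.4549 -0.1593]
```

View pics/wrist4_c110_0.png

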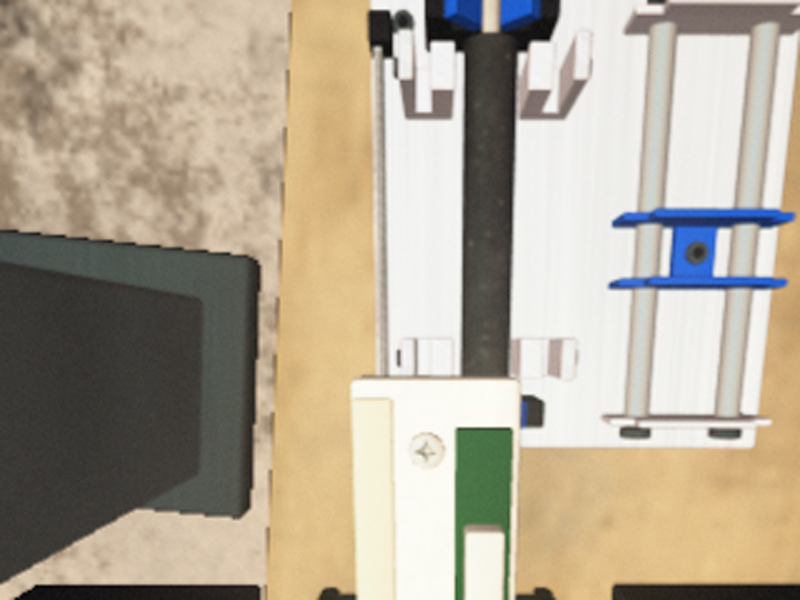

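The crop (2.5x) shows the head held parallel to the roller, its far end edge at (352..519, 378), with the connectors up.

```bash
python3 -c "
from h import *
a,b=atz('wrist4',110+352/2.5,379/2.5,.1518),atz('wrist4',110+519/2.5,379/2.5,.1518)
o=robot.get_obs(); R=Ro.from_quat(o['tool_rot'])
print(np.linalg.norm(a-b),R.inv().apply((a+b)/2-o['position'])*1000,R.inv().apply(b-a)*1000)"
```

```text
0.03464224660748479 [60.64147149 -0.54967683 61.73619697] [9.01828252e-03 3.46422445e+01 8.25180639e-03]
```

```bash
python3 -m crank '[[4,0.8,0,0,0,0,0.9],[4,0.8,2,0,0,0.003,0.9],[2.6,0.25,3,0,0,0,0.9],[0,0,2.3,0,0,0,0.9],[0,0,0,0,0,0,0.9]]' >/dev/null; python3 -m crank '[[0,0,0,0,0,0,0.9]]'; python3 -c "
from h import *
need(rig(0,-.001,.1167),.096)"
```

```text
time: 12.35
position: [0.4374, 0.1328, 0.1411]
tool_rot: [0.674, 0.739, 0.0, 0.0]
ft_force: [-0.4, -0.0, -1.2]
grip_width: 0.0355
grip_force: 25.0
t 12.35 pos [0.4374 0.1328 0.1411] shift cm [ 0.2427 -0.2091  2.436 ] turn [ 0.0012  0.0002 -0.0042] q [ 0.0495  0.5791  1.9771 -0.0002  0.5843 -0.0421] w 0.0355340275344694 F 24.999057948589325 ft [-0.3732 -0.0202 -1.2151]
```

```bash
python3 -m crank '[[0.25,-0.2,0.8,0,0,-0.004,0.9],[0,0,0.8,0,0,0,0.9],[0,0,0.6,0,0,0,0.9],[0,0,0.1,0,0,0,0.9],[0,0,0,0,0,0,0.9]]'; python3 -c "
from h import *
need(rig(0,-.001,.1167),.096)"
```

```text
time: 12.98
position: [0.4343, 0.1358, 0.1176]
tool_rot: [0.672, 0.741, -0.0, -0.0]
ft_force: [-0.6, -0.3, -1.2]
grip_width: 0.0356
grip_force: 25.0
t 12.975 pos [0.4343 0.1358 0.1176] shift cm [-0.087   0.0704  0.0867] turn [-0.0002  0.      0.0011] q [ 0.0566  0.6283  1.993  -0.      0.5205 -0.0404] w 0.035622738748902344 F 24.99910980463028 ft [-0.6231 -0.2639 -1.1625]
```

```bash
python3 -m crank '[[-0.05,0.05,0.1,0,0,0,0.9],[0,0,0.1,0,0,0,0.9],[0,0,0,0,0,0,0.9]]'
```

```text
time: 13.35
position: [0.4351, 0.1353, 0.1165]
tool_rot: [0.672, 0.741, 0.0, 0.0]
ft_force: [-1.5, -0.8, 5.3]
grip_width: 0.0354
grip_force: 25.0
```

```bash
python3 -m crank '[[0,0,0,0,0,0,0.5],[0,0,0,0,0,0,0.4],[0,0,0,0,0,0,0.4],[0,0,-2,0,0,0,0.4],[0,0,-4,0,0,0,0.2]]'; python3 -m crank '[[-5,0,-3,0,0,0,0],[-5,0,-2,0,0,0,0],[0,0,0,0,0,0,0]]'; python3 -c "
from h import *
snap('wrist','wrist5'); crop('wrist5',110,0,430,240,2.5)
need((.55,.05,.25),.09)"
```

```text
time: 13.98
position: [0.434, 0.1352, 0.1751]
tool_rot: [0.672, 0.74, -0.002, -0.002]
ft_force: [-0.9, 0.3, 0.3]
grip_width: 0.0564
grip_force: 0.0
time: 14.35
position: [0.4463, 0.033, 0.2272]
tool_rot: [0.674, 0.739, 0.001, 0.002]
ft_force: [-0.8, 0.6, 1.4]
grip_width: 0.0829
grip_force: 0.0
t 14.4 pos [0.445  0.0346 0.2262] shift cm [ 0.5541 10.6012 -2.3603] turn [0.0016 0.0002 0.0034] q [-0.1739  0.3998  1.9374  0.0003  0.8028 -0.2675] w 0.08417172871588632 F 0.0 ft [0.2251 0.3316 0.0895]
```

View pics/wrist5_c110_0.png

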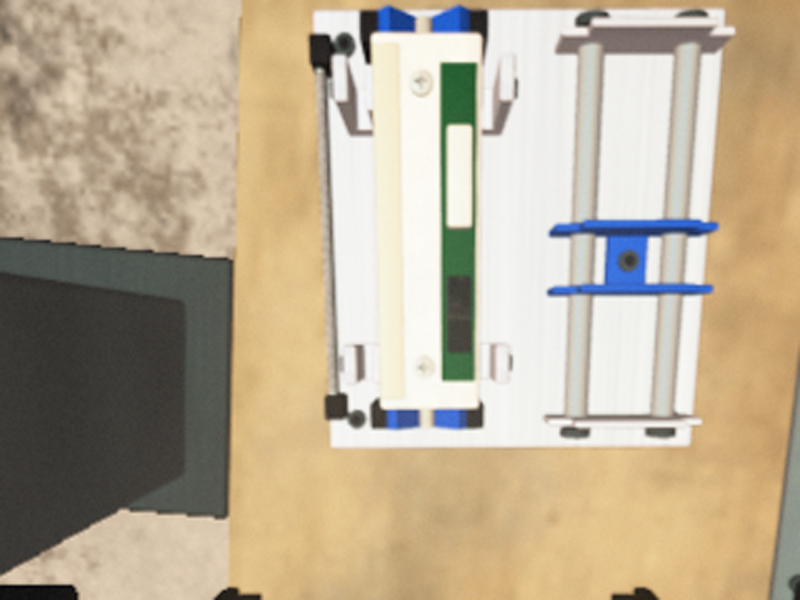

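The crop shows the head on the roller between the fences, from (427,33) to (427,408), with connectors up and about even gaps to the fences. Next I'll look at the rack from closer.

```bash
python3 -m crank '[[-2.1,4.8,-0.4,0,0,0.015,0],[-2.1,4.8,-0.4,0,0,0,0],[-2.1,4.8,-0.4,0,0,0,0],[-2.1,4.8,-0.4,0,0,0,0],[0,0,0,0,0,0,0]]'; python3 -c "
from h import *
snap('wrist','wrist6'); crop('wrist6',150,0,470,240,2.5)
need((.6365,.1135,.2),.078)"
```

```text
time: 15.02
position: [0.6461, -0.0313, 0.2404]
tool_rot: [0.677, 0.736, 0.001, 0.001]
ft_force: [-0.8, -0.3, -0.5]
grip_width: 0.087
grip_force: 0.0
t 15.075 pos [ 0.6433 -0.0303  0.2399] shift cm [14.3788  0.525   4.0015] turn [-0.0024 -0.0012  0.005 ] q [-0.2204  0.6124  1.4305  0.0004  1.1014 -0.3036] w 0.08696045818227202 F 0.0 ft [-1.2267  0.4211 -0.028 ]
```

View pics/wrist6_c150_0.png

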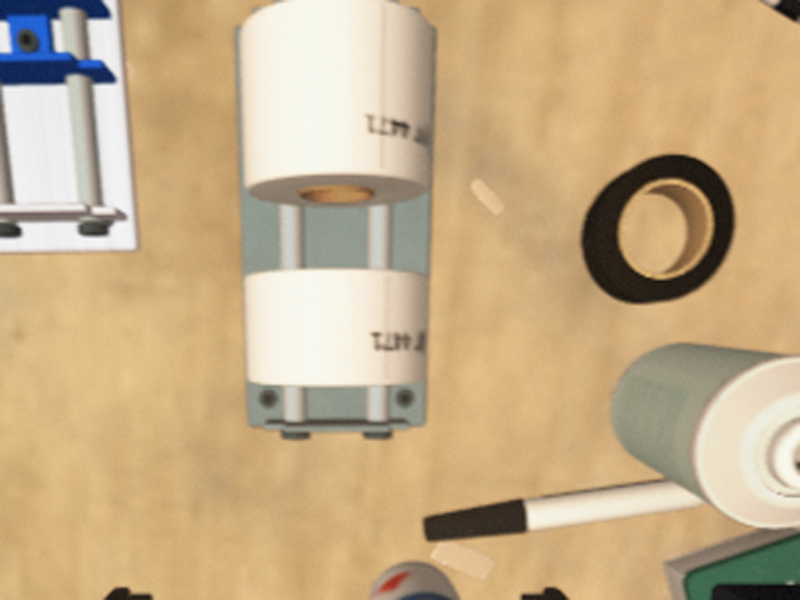

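The crop (2.5x, origin raw 150,0) shows the narrow roll from row 269 to 386, columns 246-426. The wide roll's near face has side extremes (246,185) and (428,185), and its far end is at about (243,25) and (436,25). The canister's base is at (620,400).

```bash
python3 -c "
from h import *
np.set_printoptions(precision=4,suppress=True)
W=lambda u,v,z: atz('wrist6',150+u/2.5,v/2.5,z)
print('narrow ends top',W(335,269,.083),W(335,386,.083)); print('narrow sides',W(246,330,.049),W(426,330,.049))
print('wide near',W(246,185,.048),W(428,185,.048),'far',W(243,25,.048),W(436,25,.048),'near top',W(337,178,.081))
print('canister',W(618,400,.0),W(700,470,.12)); print('bottle',W(415,570,.126))
print('rack',W(335,430,.034),W(248,430,.004),W(425,427,.004),W(237,27,.004),W(437,27,.004))
"
```

```text
narrow ends top [0.6393 0.0581 0.083 ] [0.6424 0.0208 0.083 ]
narrow sides [0.6076 0.0367 0.049 ] [0.6751 0.0422 0.049 ]
wide near [0.6049 0.0871 0.048 ] [0.6703 0.0925 0.048 ] far [0.6012 0.1376 0.048 ] [0.6673 0.1431 0.048 ] near top [0.6377 0.0856 0.081 ]
canister [0.7712 0.02   0.    ] [0.7519 0.0074 0.12  ]
bottle [ 0.6702 -0.0284  0.126 ]
rack [0.6442 0.0002 0.034 ] [ 0.6055 -0.0066  0.004 ] [0.685  0.0012 0.004 ] [0.5929 0.1525 0.004 ] [0.6719 0.1591 0.004 ]
```

```bash
python3 -m crank '[[5,0.2,0,0,0,0,0],[5,0.2,1,0,0,0,0],[4.5,0.1,2,0,0,0,0],[0,0,2,0,0,0,0],[0,0,0,0,0,0,0]]' 18 >/dev/null; python3 -m crank '[[0,0,0,0,0,0,0]]'; python3 -c "
from h import *
need((.636,.1151,.099),.083)"
```

```text
time: 15.82
position: [0.6353, 0.1138, 0.1918]
tool_rot: [0.677, 0.736, -0.0, -0.0]
ft_force: [-0.2, -0.5, -1.2]
grip_width: 0.0873
grip_force: 0.0
t 15.825 pos [0.6353 0.1138 0.1918] shift cm [0.1228 0.089  9.2802] turn [-0.001  -0.0002 -0.0008] q [ 0.0044  0.6732  1.4636  0.0001  1.0059 -0.0779] w 0.087273122962285 F 0.0 ft [-0.2354 -0.5407 -1.2303]
```

```bash
python3 -m crank '[[0.12,0.1,3,0,0,0,0],[0,0,3,0,0,0,0],[0,0,2.2,0,0,0,0],[0,0,1,0,0,0,0],[0,0,0,0,0,0,0]]'; python3 -m crank '[[0,0,0,0,0,0,0.5],[0,0,0,0,0,0,0.5],[0,0,0,0,0,0,0.5],[0,0,0,0,0,0,0.5]]' 18; python3 -c "
from h import *
need((.636,.1151,.099),.083)"
```

```text
time: 16.45
position: [0.6371, 0.1144, 0.0998]
tool_rot: [0.678, 0.735, -0.0, -0.0]
ft_force: [0.7, -1.0, -0.4]
grip_width: 0.0872
grip_force: 0.0
time: 16.95
position: [0.6356, 0.1148, 0.1003]
tool_rot: [0.677, 0.736, -0.001, -0.001]
ft_force: [-4.1, -1.3, 6.1]
grip_width: 0.0653
grip_force: 18.0
t 16.95 pos [0.6356 0.1148 0.1003] shift cm [0.0287 0.0392 0.1253] turn [-0.0033  0.0001 -0.0005] q [ 0.0061  0.8019  1.5026 -0.0004  0.8403 -0.0762] w 0.06525809785173697 F 17.999684377564336 ft [-4.094  -1.3493  6.1276]
```

```bash
python3 -m crank '[[0,0,-2,0,0,0,0.5],[0,0,-4,0,0,0,0.5],[0,0,-3,0,0,-0.013,0.5],[2.5,-4,0,0,0,0,0.5],[2.5,-4,0,0,0,0,0.5]]' ; python3 -m crank '[[2.5,-4,0,0,0,0,0.5],[0,0,0,0,0,0,0.5],[0,0,0,0,0,0,0.5]]'; python3 -c "
from h import *
need(rig(.08,.036,.13),.096)
snap('wrist','wrist7'); crop('wrist7',130,0,450,240,2.5)"
```

```text
time: 17.58
position: [0.5531, 0.1573, 0.1915]
tool_rot: [0.673, 0.739, 0.002, 0.002]
ft_force: [-0.1, 0.1, -1.3]
grip_width: 0.0651
grip_force: 18.0
time: 17.95
position: [0.512, 0.1783, 0.1909]
tool_rot: [0.673, 0.74, 0.002, 0.001]
ft_force: [1.4, 0.0, -1.2]
grip_width: 0.0652
grip_force: 18.0
t 17.95 pos [0.512  0.1783 0.1909] shift cm [ 0.1239 -0.1004  6.0884] turn [ 0.0044 -0.     -0.0005] q [ 0.129   0.5607  1.7367 -0.0002  0.8397  0.0337] w 0.06522520085055247 F 17.998971033866837 ft [ 1.4391  0.0386 -1.2093]
```

View pics/wrist7_c130_0.png

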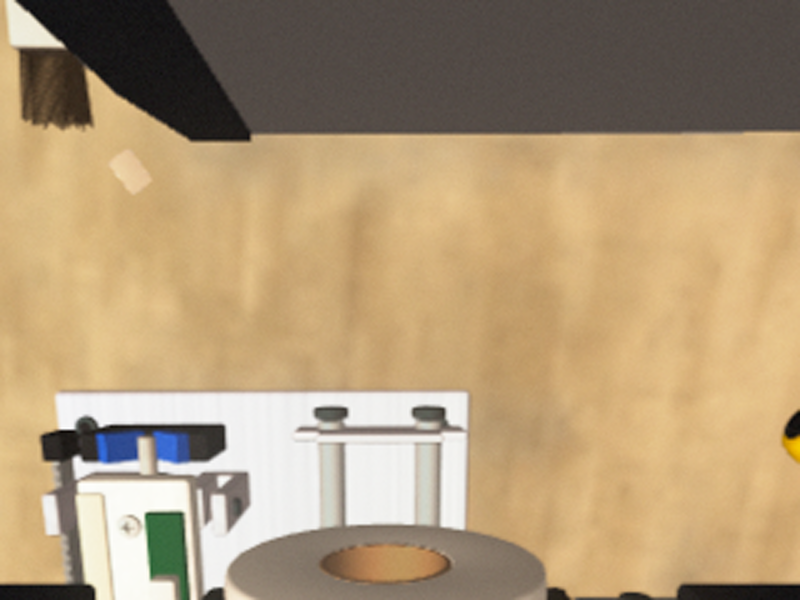

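The crop (2.5x) shows the wide roll hanging level. Its core centre on the far face is at about (386,564), and the left side plate's top edge is at row 432, columns 297-465.

```bash
python3 -c "
from h import *
np.set_printoptions(precision=4,suppress=True)
W=lambda u,v,z: atz('wrist7',130+u/2.5,v/2.5,z)
o=robot.get_obs(); R=Ro.from_quat(o['tool_rot'])
print(R.inv().apply(W(386,564,.1386)-o['position'])*1000, R.inv().apply(W(386,524,.1386+.033)-o['position'])*1000)
def rf(p):
    c,s=np.cos(YAW),np.sin(YAW); p=p[:2]-O; return np.array([c*p[0]+s*p[1],-s*p[0]+c*p[1]])*1000
print('plate',rf(W(380,441,.034)),rf(W(380,428,.034)),'bars',rf(W(331,500,.019)),rf(W(426,500,.019)),'plate edge',rf(W(265,392,.008)))
need(rig(.08,.036,.13),.096)"
```

```text
[22.5513 -0.0519 52.1041] [39.4578 -0.1409 19.1044]
plate [79.9823 68.4724] [79.9953 72.9235] bars [61.708  44.5406] [96.9789 44.4558] plate edge [37.1636 83.3452]
t 18.0 pos [0.5125 0.178  0.1907] shift cm [ 0.1583 -0.1385  6.0697] turn [ 0.0043 -0.0001 -0.0013] q [ 0.1283  0.5614  1.736  -0.0001  0.84    0.0337] w 0.06541723461841333 F 17.998986664615586 ft [ 0.0507 -0.0816 -1.635 ]
```

```bash
python3 -m crank '[[0.3,-0.14,3,0,0,0,0.5],[0,0,3,0,0,0,0.5],[0,0,0,0,0,0,0.5]]' >/dev/null; python3 -c "
from h import *
need(rig(.08,.0375,.1003),.096)"
```

```text
t 18.375 pos [0.509  0.1802 0.128 ] shift cm [0.0632 0.2205 2.7727] turn [-0.0032  0.0002 -0.0023] q [ 0.1332  0.666   1.7735 -0.0001  0.7053  0.0395] w 0.06535424903502181 F 17.998975633613554 ft [-0.1025  0.3606  0.1687]
```

```bash
python3 -m crank '[[0.05,0.15,1,0,0,0,0.5],[0,0,1,0,0,0,0.5],[0,0,0.5,0,0,0,0.5],[0,0,0.2,0,0,0,0.5],[0,0,0,0,0,0,0.5]]';python3 -c "
from h import *
need(rig(.08,.0375,.1003),.096)"
```

```text
time: 19.0
position: [0.5102, 0.1816, 0.1027]
tool_rot: [0.673, 0.74, 0.0, 0.0]
ft_force: [0.2, 0.1, -1.7]
grip_width: 0.0656
grip_force: 18.0
t 19.0 pos [0.5102 0.1816 0.1027] shift cm [-0.0684  0.0766  0.2424] turn [ 0.0001  0.     -0.0008] q [ 0.1355  0.7117  1.7804 -0.      0.6493  0.0404] w 0.06556760381086094 F 17.99903792886198 ft [ 0.2169  0.146  -1.7275]
```

```bash
python3 -m crank '[[0,0.05,0.2,0,0,0,0.5],[0,0,0.1,0,0,0,0.5],[0,0,0,0,0,0,0.5]]'; python3 -m crank '[[0,0,0.1,0,0,0,0.5],[0,0,0.05,0,0,0,0.5],[0,0,0,0,0,0,0.5]]'
```

```text
time: 19.38
position: [0.511, 0.1816, 0.1005]
tool_rot: [0.673, 0.74, 0.0, 0.0]
ft_force: [-1.5, -0.7, 5.2]
grip_width: 0.0655
grip_force: 18.0
time: 19.75
position: [0.5109, 0.1816, 0.1003]
tool_rot: [0.673, 0.74, 0.001, 0.001]
ft_force: [-3.4, 0.1, 14.7]
grip_width: 0.0653
grip_force: 18.0
```

```bash
python3 -m crank '[[0,0,-0.1,0,0,0,0.21],[0,0,0,0,0,0,0.2],[0,0,0,0,0,0,0.2]]'; python3 -m crank '[[0,0,-1.5,0,0,0,0.2],[0,0,-2,0,0,0,0.2],[0,0,-3,0,0,0,0.1],[0,0,-3,0,0,0,0],[0,0,0,0,0,0,0]]'
```

```text
time: 20.12
position: [0.5108, 0.1816, 0.0989]
tool_rot: [0.673, 0.74, -0.0, -0.0]
ft_force: [-0.5, 0.2, 0.1]
grip_width: 0.0693
grip_force: 0.0
time: 20.75
position: [0.5122, 0.1819, 0.1971]
tool_rot: [0.673, 0.74, 0.002, 0.002]
ft_force: [-0.1, 0.1, -0.2]
grip_width: 0.0852
grip_force: 0.0
```

```bash
python3 -m crank '[[-3.9,2.9,0,0,0,0.013,0],[-3.9,2.9,0,0,0,0,0],[-3.9,2.9,0,0,0,0,0],[-3.7,2.8,0,0,0,0,0],[0,0,0,0,0,0,0]]' >/dev/null; python3 -m crank '[[0,0,0,0,0,0,0]]' >/dev/null; python3 -c "
from h import *
need((.6413,.0395,.1),.083)"
```

```text
t 21.5 pos [0.6372 0.0381 0.1931] shift cm [0.0969 0.4496 9.3061] turn [-0.0031 -0.001  -0.0016] q [-0.1152  0.6639  1.4807  0.0004  1.0003 -0.1968] w 0.08720579880885364 F 0.0 ft [-0.4119  0.1587  0.6394]
```

```bash
python3 -m crank '[[0.1,0.45,3,0,0,0,0],[0,0,3,0,0,0,0],[0,0,2.2,0,0,0,0],[0,0,1,0,0,0,0],[0,0,0,0,0,0,0]]'; python3 -m crank '[[0,0,0,0,0,0,0.2],[0,0,0,0,0,0,0.5],[0,0,0,0,0,0,0.5],[0,0,0,0,0,0,0.5]]' 18; python3 -c "
from h import *
need((.6413,.0395,.1),.083)"
```

```text
time: 22.12
position: [0.6419, 0.0402, 0.1016]
tool_rot: [0.677, 0.736, -0.001, -0.001]
ft_force: [0.9, -1.1, 0.5]
grip_width: 0.0868
grip_force: 0.0
time: 22.62
position: [0.6419, 0.0394, 0.1029]
tool_rot: [0.677, 0.736, -0.001, -0.001]
ft_force: [-3.4, -0.5, 6.1]
grip_width: 0.0668
grip_force: 18.0
t 22.625 pos [0.6419 0.0394 0.1029] shift cm [ 0.0182 -0.0536  0.2879] turn [-0.0021 -0.0003 -0.0009] q [-0.1122  0.7951  1.5105 -0.0002  0.8381 -0.1942] w 0.06682201329719899 F 18.001202198211104 ft [-3.4298 -0.5223  6.1274]
```

```bash
python3 -m crank '[[0,0,-2,0,0,0,0.5],[0,0,-4,0,0,0,0.5],[0,0,-3,0,0,-0.013,0.5],[2.3,-3.9,0,0,0,0,0.5],[2.3,-3.9,0,0,0,0,0.5]]' ; python3 -m crank '[[2.3,-3.9,0,0,0,0,0.5],[0,0,0,0,0,0,0.5],[0,0,0,0,0,0,0.5]]' >/dev/null; python3 -c "
from h import *
need(rig(.08,-.0445,.14),.096)
snap('wrist','wrist8'); crop('wrist8',130,0,450,240,2.5)"
```

```text
time: 23.25
position: [0.5611, 0.0778, 0.1938]
tool_rot: [0.673, 0.74, 0.002, 0.002]
ft_force: [-0.6, 0.2, -2.1]
grip_width: 0.0667
grip_force: 18.0
t 23.625 pos [0.5214 0.0969 0.1933] shift cm [ 0.2748 -0.254   5.3308] turn [ 0.0044  0.0006 -0.0007] q [-0.0271  0.5447  1.7644 -0.0001  0.828  -0.1223] w 0.06690250173340974 F 17.999250728316838 ft [-0.3678  0.2511 -1.9695]
```

View pics/wrist8_c130_0.png

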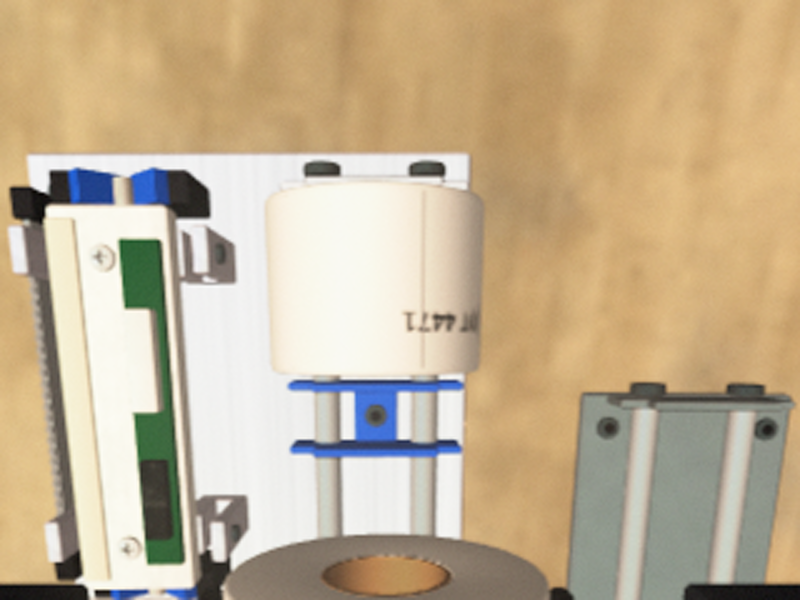

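The crop (2.5x) shows the wide roll standing in the left lane at (375,280), clear of the blue plate at row 383, and the head still seated. The narrow roll hangs level, with its core at (386,575).

```bash
python3 -c "
from h import *
np.set_printoptions(precision=4,suppress=True)
W=lambda u,v,z: atz('wrist8',130+u/2.5,v/2.5,z)
o=robot.get_obs(); R=Ro.from_quat(o['tool_rot']); z=o['position'][2]-.0539
print(R.inv().apply(W(386,575,z)-o['position'])*1000, R.inv().apply(W(386,535,z-.034)-o['position'])*1000)
def rf(p):
    c,s=np.cos(YAW),np.sin(YAW); p=p[:2]-O; return np.array([c*p[0]+s*p[1],-s*p[0]+c*p[1]])*1000
print('blue',rf(W(375,452,.034)),rf(W(375,383,.034)),'bars',rf(W(328,500,.019)),rf(W(424,500,.019)),'wide ends',rf(W(375,372,.081)),rf(W(375,186,.081)))
need(rig(.08,-.0445,.14),.096)"
```

```text
[19.5245 -0.0529 53.8884] [19.1169  0.0281 87.8894]
blue [ 79.808  -17.7713] [79.9229  5.8127] bars [ 61.9872 -38.0786] [ 97.9561 -38.1737] wide ends [80.3221 11.4501] [80.552  58.6325]
t 23.675 pos [0.5219 0.0966 0.1931] shift cm [ 0.3057 -0.2939  5.3132] turn [ 0.0044  0.0006 -0.0013] q [-0.0276  0.5454  1.7636 -0.0001  0.8282 -0.1223] w 0.06699397904889359 F 17.999102965841303 ft [ 0.2195 -0.6264 -1.2052]
```

```bash
python3 -m crank '[[0.28,-0.2,2.6,0,0,0,0.5],[0,0,2.6,0,0,0,0.5],[0,0,0,0,0,0,0.5]]' >/dev/null; python3 -c "
from h import *
need(rig(.08,-.0445,.1029),.096)"
```

```text
t 24.05 pos [0.518  0.0989 0.1388] shift cm [0.0337 0.1055 3.5901] turn [-0.0023 -0.0002 -0.002 ] q [-0.0233  0.6366  1.8011 -0.0001  0.7062 -0.1173] w 0.06702729344985943 F 17.999317954236176 ft [ 0.4604 -0.1053 -1.566 ]
```

```bash
python3 -m crank '[[0,0.05,1.5,0,0,0,0.5],[0,0,1.2,0,0,0,0.5],[0,0,0.5,0,0,0,0.5],[0,0,0.2,0,0,0,0.5],[0,0,0,0,0,0,0.5]]'; python3 -m crank '[[0,0,0.15,0,0,0,0.5],[0,0,0,0,0,0,0.5]]'; python3 -c "
from h import *
need(rig(.08,-.0445,.1029),.096)"
```

```text
time: 24.68
position: [0.5181, 0.0996, 0.1063]
tool_rot: [0.673, 0.74, 0.0, 0.0]
ft_force: [0.5, -0.8, -2.0]
grip_width: 0.0669
grip_force: 18.0
time: 24.92
position: [0.5181, 0.0996, 0.1048]
tool_rot: [0.673, 0.74, 0.0, 0.0]
ft_force: [-0.4, 0.3, -1.5]
grip_width: 0.0672
grip_force: 18.0
t 24.925 pos [0.5181 0.0996 0.1048] shift cm [-0.029   0.0773  0.1942] turn [ 0.0003  0.     -0.0009] q [-0.0221  0.6981  1.8156  0.      0.6275 -0.1172] w 0.06716755116218129 F 17.999222653743345 ft [-0.3678  0.3497 -1.483 ]
```

```bash
python3 -m crank '[[0,0.06,0.1,0,0,0,0.5],[0,0,0.1,0,0,0,0.5],[0,0,0,0,0,0,0.5]]'; python3 -m crank '[[0,0,0.1,0,0,0,0.5],[0,0,0,0,0,0,0.5]]'
```

```text
time: 25.3
position: [0.5189, 0.0997, 0.1032]
tool_rot: [0.673, 0.74, 0.0, 0.0]
ft_force: [-0.3, -0.0, 3.5]
grip_width: 0.0671
grip_force: 18.0
time: 25.55
position: [0.5189, 0.0999, 0.103]
tool_rot: [0.673, 0.74, 0.001, 0.0]
ft_force: [-1.2, 0.9, 11.1]
grip_width: 0.067
grip_force: 18.0
```

```bash
python3 -m crank '[[0,0,-0.1,0,0,0,0.2],[0,0,0,0,0,0,0.18],[0,0,0,0,0,0,0.18]]'; python3 -m crank '[[0,0,-1.5,0,0,0,0.18],[0,0,-2,0,0,0,0.18],[0,0,-4,0,0,0,0.1],[0,0,-5,0,0,0,0],[-5,0,-1,0,0,0,0]]'; python3 -m crank '[[-5,0,0,0,0,0,0],[0,0,0,0,0,0,0]]' ; python3 -c "
from h import *
snap('wrist','wrist9'); crop('wrist9',90,0,470,260,2.1); snap('scene','scene9'); crop('scene9',120,100,420,320,2.6)"
```

```text
time: 25.92
position: [0.5187, 0.0995, 0.1025]
tool_rot: [0.673, 0.74, -0.0, -0.0]
ft_force: [0.9, -0.1, -1.1]
grip_width: 0.0711
grip_force: 0.0
time: 26.55
position: [0.5249, 0.0515, 0.242]
tool_rot: [0.671, 0.742, 0.003, 0.003]
ft_force: [1.2, -0.6, -0.2]
grip_width: 0.0854
grip_force: 0.0
time: 26.8
position: [0.529, -0.0029, 0.239]
tool_rot: [0.674, 0.738, 0.001, 0.001]
ft_force: [0.8, 0.6, -1.1]
grip_width: 0.0866
grip_force: 0.0
```

View pics/wrist9_c90_0.png

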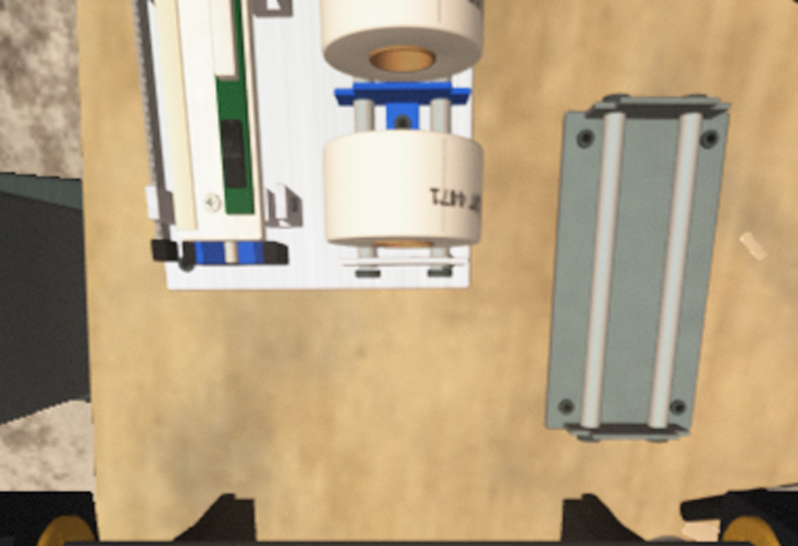

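View pics/scene9_c120_100.png

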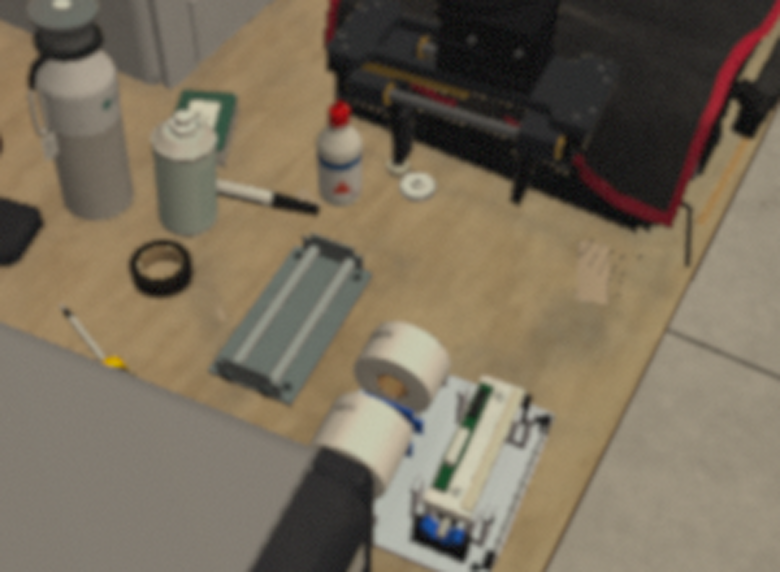

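Both pictures show the head seated on the roller at (210,120) in the wrist crop, and both rolls standing in their lanes, the narrow one at (403,185) with clearance either side. The rack is empty, and in the scene crop the bottle stands upright and unmoved at (340,165).

```bash
python3 -m crank '[[0,0,0,0,0,0,0],[0,0,0,0,0,0,0]]' >/dev/null; python3 -c "
from rig import ticket
print(ticket.hand_in())"
```

```text
the job is handed in; nothing more can be done
None
```

The rig is loaded and handed in at about 27 s: the roller is seated, the head is centred on it with its connectors up, both rolls stand in their lanes, and the bottle was not touched; the hand-in returned no verdict.

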